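# Load the die-cutter with the 12 mm plate

### The arm

A 7-joint arm with a two-finger parallel gripper is mounted at the origin on the work surface. World frame = base frame: x ahead of the robot, y to its left, z up, the work surface at z = 0. Lengths are in m, angles in rad, forces in N, time in s.
With the tool pointing down it reaches from about 0.35 to 0.9 m from the base axis. Payload 8.1 kg.
Tool frame: the origin (TCP) lies between the finger pads; the fingertips stand ahead of it and the grasp point (between the pads) is the TCP (arm.nose_length is the z of the fingertips in the tool frame, in m); z points along the fingers, y is the line along which they close (so a half turn about z gives the same grasp; the last joint's range is limited). The gripper opens to 92 mm and grips with 3 to 60 N. Pads are 19 mm wide; open, the fingers measure 130 mm over their backs; the gripper's body (75 mm by 190 mm) begins 47 mm behind the grasp point.
Start: joints at [1.195, 0.434, 0.025, 1.573, -0.012, 1.134, -0.075], TCP at [0.168, -0.602, 0.246] pointing down, gripper open.
Joint ranges: [-2.62, 2.62], [-0.44, 2.09], [-1.27, 1.32], [0.08, 2.57], [-1.32, 4.46], [0.12, 2], [-2.74, 2.74]. Speed limits (rad/s): [2.22, 2.22, 3.01, 3.01, 3.14, 3.14, 3.14].

### API

Orientations are given as a rotation vector (axis times angle).
In Python, from cell import sensors, optics, arm gives the robot as it stands.
- The arm moves only by the tool arm_command, never from a script. Its argument "deltas" is one flat list of numbers, 7 for each row, row after row: the turn, a rotation vector about the world's x, y, z as a fraction of full scale, then the shift along the world's x, y, z as a fraction of full scale, then the finger opening in mm, from 0 to 91.8. In form: [wx, wy, wz, dx, dy, dz, fingers, wx, wy, wz, dx, dy, dz, fingers, ...]. A call has 1 to 20 rows; each row is the pose to reach, as a shift and turn from the pose commanded when the call began; what a row does not reach only later rows make up. Full scale, the value 1, is 1 m for a shift and 90 degrees for a turn. A row lasts 1/10 s, in which the tool goes at most 50 mm and 8.59 degrees, less where a joint would pass 70% of its speed; a pose out of reach is approached as far as the arm can. A call with a number of a shift or a turn outside -1 to 1 is refused whole. A call with a gripper value outside its range is refused whole. The fingers move at their own pace and stop on an object; "force" is the grip in N (left out, the last holds). Time passes only in rows, so rows that repeat a pose let the fingers close. It gives the time, the measured TCP pose, the force, the opening and the grip force at its end, in the units of the state.
- sensors.observe(): the state, without advancing time (a new reading comes with each control period).
- optics.get_image(name): name is "scene" or "top" or "wrist"; returns the picture (480x640x3 uint8, blue, green, red); there is no depth.
- optics.calibration(name): a dict with "camera_matrix" (3x3 intrinsics, pixels), "D" ([k1, k2, p1, p2, k3] as OpenCV has them; the pictures are not rectified), "rvec" (rotation vector, rad) and "tvec" (3), from world to camera coordinates, as OpenCV has them. Camera axes: x right, y down, z forward; pixel columns grow to the right and rows downward; lengths in m; the calibration is good to about 2 mm. A picture is of the moment at which its call begins: read the wrist's pose just before it. calibration takes no time and is no camera call; for the wrist camera it gives the pose at the moment of the call.
- arm.sign_off(): hands the job in; it is judged then, once.
The state is a dict: "clock": time; "joints": joint angles; "dq": joint speeds; "joint_efforts": joint torques, N m; "position": TCP position; "ee_rot": TCP orientation; "force": force on the tool from outside, world axes, zero at the start; "ft_torque": the same for the moment, N m; "width": opening from 0.0 (shut) to 1.0 (fully open); "gripper_force": force on a finger pad.
Only numpy, scipy, OpenCV 4.12 (cv2) and the standard library are available. Lean on these libraries where they do the work, as an engineer would, in place of code of your own. Each camera call takes 0.05 s, during which the arm holds its last target. There are 200 camera calls.

### The job

The next die needs the 12 mm packing plate: the four plates in the rack look alike, so pinch them to feel which is 12 mm thick, and leave the other three standing in their slots. Lay the 12 mm plate flat on the machine's infeed table, its long side across between the side rails, and push it in, square, until its front edge is right up against the upper roller, then let go. Do not knock over or shove aside the other things on the table.

Things in the scene. Friction and masses are not known exactly. Their poses are not given: they have to be found in the camera images.
- machine: Hand-cranked roller die-cutting machine, white and grey, fixed; its rollers and crank do not turn. Origin at table level straight under the roller axis; x is the feed direction, z up. Cheeks: x -55 to 55 mm, y 69 to 110 mm on both sides, z to 104 mm. Hood over the rollers: x -30 to 30, z 89 to 110 mm. Crank on the -y side out to y -175, z to 135 mm. Outfeed table behind, to x 155 mm.
- infeed (a point): Top of the infeed table, midway between its side rails, 135 mm before the roller axis (axes as the machine's). The table is flat, 36 mm above the work surface, from 175 mm before the roller axis up to the rollers; 130 mm clear width between two rails 4 mm thick that stand 8 mm above it.
- roller (a point): Point on the infeed table's plane straight under the axis of the steel upper roller (axes as the machine's). The roller is 40 mm in diameter, along y, and leaves a 10.5 mm gap above the table: a flat 12 mm plate's front edge meets it 7.5 mm before this point (plate centre then 47.5 mm before it if the 120 mm side lies across).
- rack: Slotted plywood rack, 100 (x) x 260 (y) x 40 (z) mm, fixed. Origin at the centre of its underside. Four equal slots along x, 20 mm wide, centred at y -90, -30, 30, 90 mm; their floors are 10 mm above the work surface, so the plates' tops stand 90 mm above it, 50 mm above the rack's top. One plate stands upright in each slot, lengthwise within 6 mm of its middle.
- plate_a: One of four look-alike flat grey plastic packing plates, 120 x 80 mm, standing on edge in the rack. The four are 9, 12, 15 and 18 mm thick; which letter has which thickness is not told. Origin at the plate's centre; x along its 120 mm length, y through its thickness, z along its 80 mm height (up while in the rack). About 100 to 210 g.
- plate_b: One of four look-alike flat grey plastic packing plates, 120 x 80 mm, standing on edge in the rack. The four are 9, 12, 15 and 18 mm thick; which letter has which thickness is not told. Origin at the plate's centre; x along its 120 mm length, y through its thickness, z along its 80 mm height (up while in the rack). About 100 to 210 g.
- plate_c: One of four look-alike flat grey plastic packing plates, 120 x 80 mm, standing on edge in the rack. The four are 9, 12, 15 and 18 mm thick; which letter has which thickness is not told. Origin at the plate's centre; x along its 120 mm length, y through its thickness, z along its 80 mm height (up while in the rack). About 100 to 210 g.
- plate_d: One of four look-alike flat grey plastic packing plates, 120 x 80 mm, standing on edge in the rack. The four are 9, 12, 15 and 18 mm thick; which letter has which thickness is not told. Origin at the plate's centre; x along its 120 mm length, y through its thickness, z along its 80 mm height (up while in the rack). About 100 to 210 g.
- spray_a: Blue spray can with white cap, 52 mm diameter, 170 mm high, standing beside the infeed table. Origin at the centre of its base.
- spray_b: Bare aluminium spray can, 52 mm diameter, 150 mm high, standing behind the rack. Origin at the centre of its base.
- pot: White pot, 80 mm diameter, 95 mm high, holding glue sticks, scissors and a brush up to 170 mm high, in front of the rack. Origin at the centre of its base.
- glue_gun: Blue glue gun lying on its side, about 190 x 120 x 32 mm, origin under the middle of its barrel.
- star_a: Flat wooden six-pointed star, 68 mm across, 8 mm thick, lying before the infeed table. Origin at the centre of its underside.
- star_b: Flat wooden six-pointed star, 60 mm across, 8 mm thick, lying in front of the rack. Origin at the centre of its underside.
- tape_roll: Clear tape roll lying flat behind the rack, 80 mm diameter, 24 mm high. Origin at the centre of its underside.
- glue_bottle: White glue bottle, 52 mm diameter, 130 mm high. Origin at the centre of its base.
There are look-alikes about, which are no part of the job. Leave any brown, orange or red look-alike of the plate_d alone.

How it is judged:
By the outcome, as a careful person would: the job done as asked, in the order asked, and still so for the second after the job is handed in, with the robot touching nothing.
It also fails if it takes over 64 s, if anything falls off the work surface, if the arm or the gripper's body presses on something with over 40 N, if the wrist force passes 120 N, or if a joint passes its speed limit or range.

## Working session

There is one attempt and no reset: what is moved stays moved. The work goes in short steps, Python scripts to look and compute and a tool call to move; the robot and the scene stay as the last step left them, time stands still between calls to the robot, and variables do not carry over. Pictures are saved under pics/ and viewed, at most 10 in all, crops included, and the job is handed in when it is done.

Besides the shell and the picture viewer there is one more tool, called after "Request:" by a JSON object that holds its "name" and its "arguments", one argument or row to a line. arm_command: Moves the arm, as the interface text tells. Its arguments: {"type":"object","properties":{"deltas":{"type":"array","items":{"type":"number"}},"force":{"type":"number"}},"required":["deltas"]}

```bash
mkdir -p pics; ls; python3 - <<'E'
from cell import sensors, optics, arm
import cv2, numpy as np
np.set_printoptions(precision=4,suppress=True)
s=sensors.observe(); print(s); print(arm.nose_length)
for n in ("top","scene"):
    cv2.imwrite(f"pics/{n}0.png",optics.get_image(n)); c=optics.calibration(n)
    R=cv2.Rodrigues(np.array(c["rvec"]))[0]; print(n,c["camera_matrix"],c["D"],-R.T@np.array(c["tvec"]).ravel())
E
```

```text
pics
{'clock': 0.0, 'joints': array([ 1.1954,  0.4352,  0.0249,  1.5741, -0.0116,  1.134 , -0.0751]), 'dq': array([ 0.0011, -0.001 ,  0.0018,  0.001 ,  0.    ,  0.0017, -0.0013]), 'joint_efforts': array([ -0.0014, -66.7846,   0.9846, -31.4462,  -0.0604,   0.0432,
         0.0002]), 'position': array([ 0.1682, -0.6014,  0.2449]), 'ee_rot': array([-3.1109, -0.4269,  0.0005]), 'force': array([0.3143, 0.353 , 0.0077]), 'ft_torque': array([-0.0551,  0.0336, -0.0684]), 'gripper_force': 0.0, 'width': 1.0023606142707746}
0.019
top [[469.427    0.     317.6852]
 [  0.     469.427  243.3155]
 [  0.       0.       1.    ]] [-0.0253  0.      0.      0.      0.    ] [0.3698 0.0186 1.0464]
scene [[512.2249   0.     318.5095]
 [  0.     512.2249 236.7509]
 [  0.       0.       1.    ]] [0.0142 0.     0.     0.     0.    ] [ 0.9873 -0.3873  1.0531]
```

View pics/top0.png

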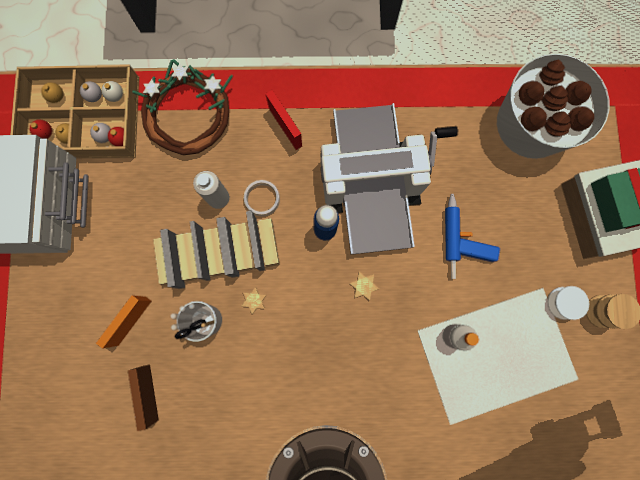

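View pics/scene0.png

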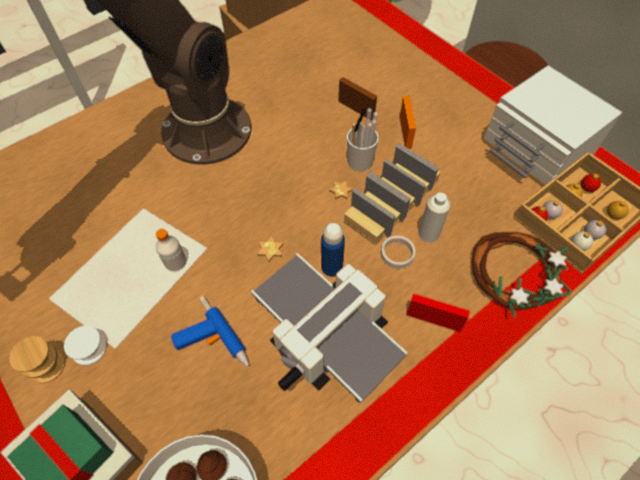

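The four grey plates standing in the rack are at top-view pixels (172,257), (200,250), (228,246) and (255,240). The red (284,120), orange (123,322) and brown (143,397) blocks are look-alikes lying outside the rack, so I leave those alone. The machine's infeed table is at about (378,222), with the blue can beside it at (326,222). To measure these, I rectify the top view onto the 38 mm plane.

```bash
cat > h.py <<'E'
import cv2, numpy as np
from cell import sensors, optics, arm
np.set_printoptions(precision=4,suppress=True)
def proj(P,c):
    return cv2.projectPoints(np.array(P,float).reshape(-1,1,3),np.array(c["rvec"]),np.array(c["tvec"]),np.array(c["camera_matrix"]),np.array(c["D"]))[0].reshape(-1,2)
def ortho(img,c,z,x0,x1,y0,y1,s):
    # rows: x from x1 down to x0; cols: y from y1 (left) down to y0
    xs=np.arange(x1,x0,-1/s); ys=np.arange(y1,y0,-1/s)
    X,Y=np.meshgrid(xs,ys,indexing='ij')
    uv=proj(np.stack([X,Y,0*X+z],-1),c).reshape(*X.shape,2).astype(np.float32)
    return cv2.remap(img,uv[...,0],uv[...,1],cv2.INTER_CUBIC)
E
python3 - <<'E'
from h import *
c=optics.calibration("top"); im=cv2.imread("pics/top0.png")
o=ortho(im,c,0.038,0.33,0.78,-0.22,0.38,1300)
for k in range(0,o.shape[1],130): cv2.putText(o,f"{.38-k/1300:.2f}",(k,10),0,.35,(255,0,0)); o[:,k]=o[:,k]//2
for k in range(0,o.shape[0],130): cv2.putText(o,f"{.78-k/1300:.2f}",(0,k+10),0,.35,(255,0,0)); o[k]=o[k]//2
print(o.shape); cv2.imwrite("pics/ortho.png",o)
E
```

```text
(585, 780, 3)
```

View pics/ortho.png

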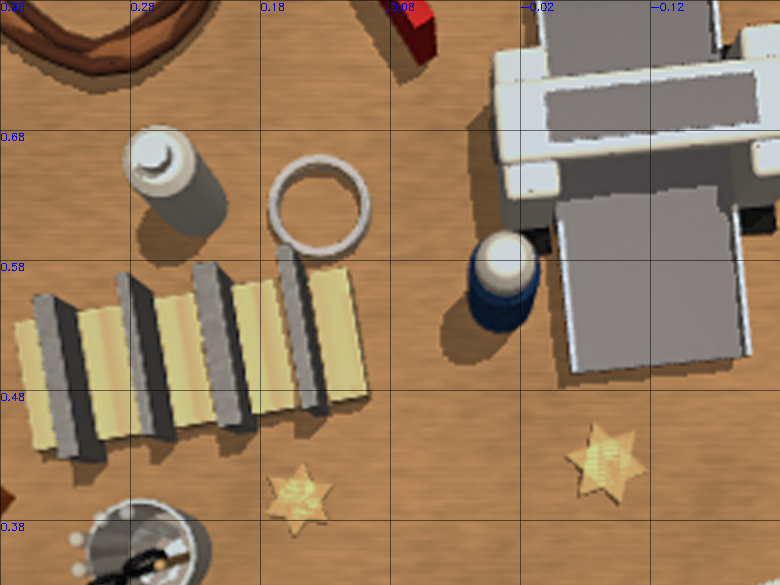

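The rectified view puts the rack centre at (0.504, 0.232) with yaw about 9.5°. The front edge of the infeed is centred at (0.500, -0.128), with the machine's yaw about 5.5°, so the roller is near (0.675, -0.111). The rightmost plate's top runs from (288,248) to (308,408). Scaled to z = 0.09, that is 118 mm long and centred at (0.519, 0.144), which agrees with the slot. I'll move over that plate and look with the wrist camera.

Request:
{"name": "arm_command", "arguments": {
  "deltas": [0, 0, -0.068, 0.351, 0.745, 0, 36, 0, 0, -0.068, 0.351, 0.745, 0, 36, 0, 0, -0.068, 0.351, 0.745, 0, 36, 0, 0, -0.068, 0.351, 0.745, 0, 36, 0, 0, -0.068, 0.351, 0.745, 0, 36, 0, 0, -0.068, 0.351, 0.745, 0, 36, 0, 0, -0.068, 0.351, 0.745, 0, 36, 0, 0, -0.068, 0.351, 0.745, 0, 36, 0, 0, -0.068, 0.351, 0.745, 0, 36, 0, 0, -0.068, 0.351, 0.745, 0, 36, 0, 0, -0.068, 0.351, 0.745, 0, 36, 0, 0, -0.068, 0.351, 0.745, 0, 36, 0, 0, -0.068, 0.351, 0.745, 0, 36, 0, 0, -0.068, 0.351, 0.745, 0, 36, 0, 0, -0.068, 0.351, 0.745, 0, 36, 0, 0, -0.068, 0.351, 0.745, 0, 36, 0, 0, -0.068, 0.351, 0.745, 0, 36, 0, 0, -0.068, 0.351, 0.745, 0, 36, 0, 0, -0.068, 0.351, 0.745, 0, 36],
  "force": 10
}}

```text
clock: 2.0
position: [0.5189, 0.143, 0.2451]
ee_rot: [3.13, 0.262, -0.002]
force: [-0.6, -1.6, -0.3]
width: 0.391
gripper_force: 0.0
```

```bash
python3 - <<'E'
from h import *
s=sensors.observe(); print(s["clock"],s["position"],s["ee_rot"],s["width"],s["joints"])
c=optics.calibration("wrist"); im=optics.get_image("wrist")
R=cv2.Rodrigues(np.array(c["rvec"]))[0]; print(-R.T@np.array(c["tvec"]).ravel())
cv2.imwrite("pics/w1.png",im)
o=ortho(im,c,0.09,0.42,0.62,0.06,0.36,2500)
for k in range(0,o.shape[1],125): cv2.putText(o,f"{.36-k/2500:.2f}",(k,10),0,.35,(255,0,0)); o[:,k]=o[:,k]//2
for k in range(0,o.shape[0],125): cv2.putText(o,f"{.62-k/2500:.2f}",(0,k+10),0,.35,(255,0,0)); o[k]=o[k]//2
cv2.imwrite("pics/w1o.png",o)
E
```

```text
2.0 [0.5189 0.143  0.2451] [ 3.1302  0.2617 -0.0023] 0.3912598637259003 [-0.0036  0.341  -0.4762  1.7542  0.1738  1.0896 -1.9413]
[0.5886 0.1544 0.3836]
```

View pics/w1o.png

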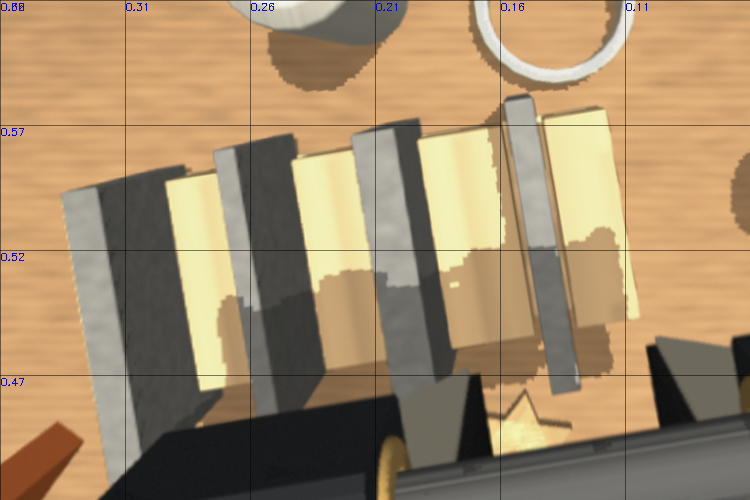

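The wrist view, rectified at z = 0.09, shows the rightmost plate's top from (519,99) to (566,391). Its centre is (0.522, 0.143), yaw 9.1°, and it looks about 11 mm wide. The others look about 16, 9.5 and 14 mm (from (375,130), (225,150) and (80,190)). This plate is the likely 12 mm one, so I pinch it to feel its thickness.

Request:
{"name": "arm_command", "arguments": {
  "deltas": [0, 0, 0, 0.002, 0, -0.172, 36, 0, 0, 0, 0.002, 0, -0.172, 36, 0, 0, 0, 0.002, 0, -0.172, 36, 0, 0, 0, 0.002, 0, -0.172, 36, 0, 0, 0, 0.002, 0, -0.172, 36, 0, 0, 0, 0.002, 0, -0.172, 0, 0, 0, 0, 0.002, 0, -0.172, 0, 0, 0, 0, 0.002, 0, -0.172, 0, 0, 0, 0, 0.002, 0, -0.172, 0, 0, 0, 0, 0.002, 0, -0.172, 0, 0, 0, 0, 0.002, 0, -0.172, 0],
  "force": 10
}}

```text
clock: 3.15
position: [0.5223, 0.1431, 0.0752]
ee_rot: [3.131, 0.26, 0.004]
force: [-1.0, -1.1, 8.8]
width: 0.132
gripper_force: 10.0
```

The pinch reads 0.132 × 92 = 12.1 mm. A 9 mm plate would read 0.098 and a 15 mm plate 0.163, so this is the 12 mm plate. I'll grip harder and lift, then measure the infeed closely.

Request:
{"name": "arm_command", "arguments": {
  "deltas": [0, 0, 0, 0, 0, 0, 0, 0, 0, 0, 0, 0, 0.05, 0, 0, 0, 0, 0, 0, 0.1, 0, 0, 0, 0, 0, 0, 0.15, 0, 0, 0, 0, 0, 0, 0.19, 0, 0, 0, 0, 0, 0, 0.19, 0],
  "force": 35
}}

```text
clock: 3.75
position: [0.5238, 0.1446, 0.2702]
ee_rot: [-3.129, -0.26, -0.016]
force: [0.1, 0.3, -1.3]
width: 0.132
gripper_force: 35.0
```

```bash
python3 - <<'E'
from h import *
c=optics.calibration("top"); im=optics.get_image("top"); cv2.imwrite("pics/top1.png",im)
a,b,e,f=0.47,0.67,-0.23,-0.02
o=ortho(im,c,0.044,a,b,e,f,2900)
for k in range(0,o.shape[1],145): cv2.putText(o,f"{f-k/2900:.2f}",(k,10),0,.35,(255,0,0)); o[:,k]=o[:,k]//2
for k in range(0,o.shape[0],145): cv2.putText(o,f"{b-k/2900:.2f}",(0,k+10),0,.35,(255,0,0)); o[k]=o[k]//2
cv2.imwrite("pics/inf.png",o); print(o.shape)
E
```

```text
(581, 610, 3)
```

View pics/inf.png

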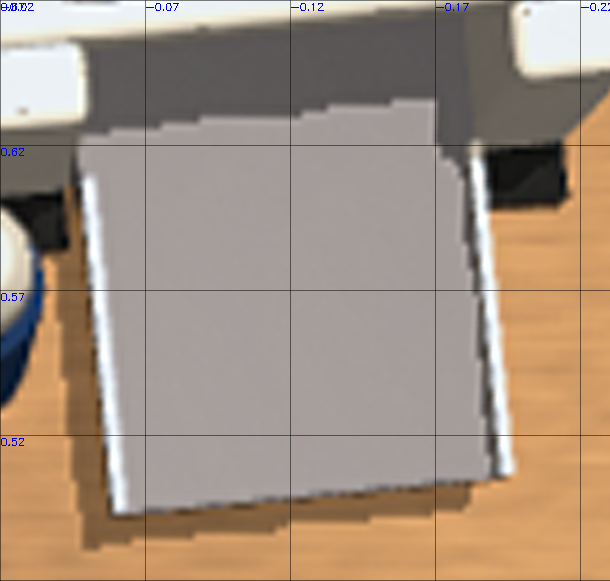

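The rails' front ends are at (120,513) and (507,473), 134 mm apart, which is right for them. The infeed front centre is at (0.500, -0.128), yaw 5.4°, so the roller is at (0.674, -0.112). I carry the plate over the infeed and turn it across.

Request:
{"name": "arm_command", "arguments": {
  "deltas": [0, 0, 0.09, 0.004, -0.03, 0.005, 0, 0, 0, 0.18, 0.008, -0.06, 0.005, 0, 0, 0, 0.27, 0.012, -0.09, 0.005, 0, 0, 0, 0.36, 0.015, -0.12, 0.005, 0, 0, 0, 0.45, 0.018, -0.15, 0.005, 0, 0, 0, 0.54, 0.02, -0.18, 0.005, 0, 0, 0, 0.63, 0.022, -0.21, 0.005, 0, 0, 0, 0.72, 0.024, -0.235, 0.005, 0, 0, 0, 0.81, 0.026, -0.25, 0.005, 0, 0, 0, 0.9, 0.028, -0.26, 0.005, 0, 0, 0, 0.954, 0.03, -0.266, 0.005, 0, 0, 0, 0.954, 0.03, -0.266, 0.005, 0, 0, 0, 0.954, 0.03, -0.266, 0.005, 0, 0, 0, 0.954, 0.03, -0.266, 0.005, 0]
}}

```text
clock: 5.2
position: [0.551, -0.1221, 0.2683]
ee_rot: [-2.116, -2.321, 0.0]
force: [0.2, 0.5, -1.6]
width: 0.129
gripper_force: 35.0
```

```bash
python3 - <<'E'
from h import *
from scipy.spatial.transform import Rotation as Ro
s=sensors.observe(); print(s["clock"],s["position"],s["joints"],s["width"]); R=Ro.from_rotvec(s["ee_rot"])
print(R.as_matrix())
a=np.radians(5.4); ex=np.array([np.cos(a),np.sin(a),0]); ey=np.array([-np.sin(a),np.cos(a),0])
for t in (45,50):
    t=np.radians(t); z=np.sin(t)*ex-np.cos(t)*np.array([0,0,1]); x=ey; y=np.cross(z,x)
    D=Ro.from_matrix(np.c_[x,y,z])*R.inv(); print(D.as_rotvec()/(np.pi/2))
print(np.array([.5687,-.1216,.087])-s["position"])
E
```

```text
5.2 [ 0.551  -0.1221  0.2683] [ 0.6234  0.4067 -0.6918  1.6485  0.2752  1.1872 -0.0399] 0.12919402820527467
[[-0.0924  0.9957 -0.0008]
 [ 0.9957  0.0924  0.0004]
 [ 0.0004 -0.0008 -1.    ]]
[ 0.0464 -0.4983  0.0009]
[ 0.0516 -0.5537  0.0009]
[ 0.0177  0.0005 -0.1813]
```

Request:
{"name": "arm_command", "arguments": {
  "deltas": [0.008, -0.083, 0, -0.01, 0, 0, 0, 0.015, -0.166, 0, -0.02, 0, -0.01, 0, 0.023, -0.249, 0, -0.02, 0, -0.03, 0, 0.031, -0.332, 0, -0.01, 0, -0.06, 0, 0.039, -0.415, 0, 0.005, 0, -0.09, 0, 0.046, -0.498, 0, 0.0175, 0, -0.12, 0, 0.046, -0.498, 0, 0.0175, 0, -0.14, 0, 0.046, -0.498, 0, 0.0175, 0, -0.14, 0, 0.046, -0.498, 0, 0.0175, 0, -0.14, 0]
}}

```text
clock: 6.1
position: [0.5417, -0.1651, 0.1605]
ee_rot: [1.831, 1.934, 0.429]
force: [-0.6, -0.8, -1.8]
width: 0.13
gripper_force: 35.0
```

```bash
python3 - <<'E'
from h import *
from scipy.spatial.transform import Rotation as Ro
s=sensors.observe(); print(s["clock"],s["position"],s["joints"],s["force"]); R=Ro.from_rotvec(s["ee_rot"])
print(R.as_matrix())
cv2.imwrite("pics/sc2.png",optics.get_image("scene")[150:470,180:500])
im=optics.get_image("top"); cv2.imwrite("pics/top2.png",cv2.resize(im[90:270,300:460],None,fx=3,fy=3))
p=cv2.imread("pics/sc2.png"); q=cv2.imread("pics/top2.png"); p=cv2.resize(p,(540*320//320,540)); 
o=np.hstack([p,q]); f=800/o.shape[1]; cv2.imwrite("pics/both2.png",cv2.resize(o,None,fx=f,fy=f))
E
```

```text
6.1 [ 0.5417 -0.1651  0.1605] [ 0.956   0.3861 -0.886   2.2298  1.2525  0.2858 -0.9143] [-0.6021 -0.7883 -1.7733]
[[-0.0263  0.8576  0.5136]
 [ 0.9943  0.0754 -0.075 ]
 [-0.103   0.5087 -0.8548]]
```

View pics/both2.png

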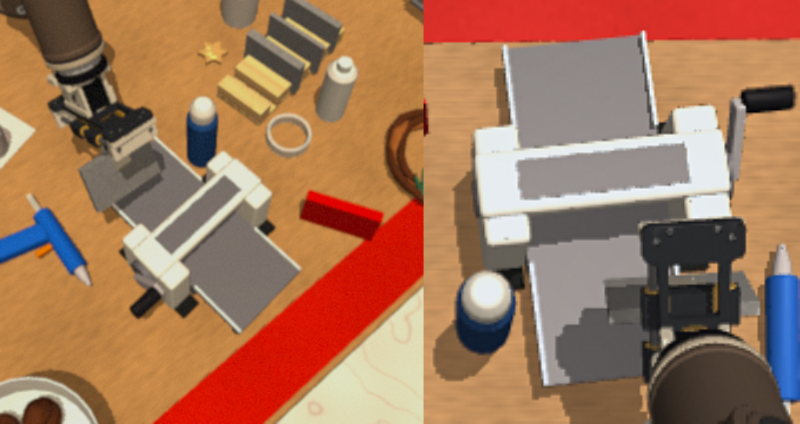

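The scene view (left) shows the plate held at about (120,180), tilted about 30° over the infeed. It is displaced to -y because the arm is still catching up. I hold and re-read.

Request:
{"name": "arm_command", "arguments": {
  "deltas": [0, 0, 0, 0, 0, 0, 0, 0, 0, 0, 0, 0, 0, 0, 0, 0, 0, 0, 0, 0, 0, 0, 0, 0, 0, 0, 0, 0, 0, 0, 0, 0, 0, 0, 0]
}}

```text
clock: 6.7
position: [0.5423, -0.1655, 0.1615]
ee_rot: [1.829, 1.934, 0.428]
force: [0.7, -0.1, -2.4]
width: 0.127
gripper_force: 35.0
```

```bash
python3 - <<'E'
from h import *
from scipy.spatial.transform import Rotation as Ro
s=sensors.observe(); print(s["clock"],s["position"],s["joints"],s["dq"]); R=Ro.from_rotvec(s["ee_rot"])
print(R.as_matrix())
E
```

```text
6.7 [ 0.5423 -0.1655  0.1615] [ 0.9559  0.3844 -0.885   2.2277  1.2424  0.2855 -0.903 ] [-0.0001  0.0056  0.0016  0.0028  0.0075 -0.0011 -0.0066]
[[-0.0271  0.8574  0.514 ]
 [ 0.9942  0.0766 -0.0754]
 [-0.104   0.5089 -0.8545]]
```

The arm settles at only about 31° of tilt and has drifted sideways, so 45° is out of reach here. About 28° is enough: the plate can lean on the lower finger and be lowered by it. I compute that pose.

```bash
cat >> h.py <<'E'
from scipy.spatial.transform import Rotation as Ro
a=np.radians(5.4); ex=np.array([np.cos(a),np.sin(a),0]); ey=np.array([-np.sin(a),np.cos(a),0]); ez=np.array([0,0,1.]); roller=np.array([.6742,-.1116,0])
def st():
    s=sensors.observe(); R=Ro.from_rotvec(s["ee_rot"]); d=s["position"]-roller; M=R.as_matrix()
    print("t",s["clock"],"machine xy",d@ex,d@ey,"z",d[2],"w",s["width"]*92,"F",s["force"],"tilt",np.degrees(np.arctan2(M[:,2]@ex,-M[2,2])),"z.ey",M[:,2]@ey,"q",s["joints"]); return s,R
def tgt(t,mx,my,z,sgn=1):
    s,R=st(); t=np.radians(t); zz=np.sin(t)*ex-np.cos(t)*ez; x=ey*sgn
    D=Ro.from_matrix(np.c_[x,np.cross(zz,x),zz])*R.inv()
    print("turn",D.as_rotvec()/(np.pi/2),"shift",roller+mx*ex+my*ey+z*ez-s["position"])
E
python3 -c "
from h import *
tgt(28,-.0905,0,.18); tgt(0,-.12,0,.22)"
```

```text
t 6.7 machine xy -0.13638894293150444 -0.04120560660774566 z 0.1615250267581565 w 11.698440335621543 F [ 0.739  -0.0652 -2.3883] tilt 30.561570027559938 z.ey -0.12339753942325472 q [ 0.9559  0.3844 -0.885   2.2277  1.2424  0.2855 -0.903 ]
turn [0.0643 0.0348 0.041 ] shift [0.0418 0.0453 0.0185]
t 6.7 machine xy -0.13638894293150444 -0.04120560660774566 z 0.1615250267581565 w 11.698440335621543 F [ 0.739  -0.0652 -2.3883] tilt 30.561570027559938 z.ey -0.12339753942325472 q [ 0.9559  0.3844 -0.885   2.2277  1.2424  0.2855 -0.903 ]
turn [0.0439 0.345  0.0238] shift [0.0124 0.0426 0.0585]
```

Request:
{"name": "arm_command", "arguments": {
  "deltas": [0.02, 0.2, 0.012, 0.006, 0.02, 0.03, 0, 0.044, 0.345, 0.024, 0.012, 0.043, 0.058, 0, 0.044, 0.345, 0.024, 0.012, 0.043, 0.058, 0, 0.044, 0.345, 0.024, 0.012, 0.043, 0.058, 0, 0.044, 0.345, 0.024, 0.012, 0.043, 0.058, 0, 0.047, 0.266, 0.027, 0.019, 0.043, 0.048, 0, 0.052, 0.188, 0.032, 0.027, 0.044, 0.038, 0, 0.058, 0.11, 0.036, 0.034, 0.045, 0.028, 0, 0.064, 0.035, 0.041, 0.042, 0.045, 0.018, 0, 0.064, 0.035, 0.041, 0.042, 0.045, 0.018, 0, 0.064, 0.035, 0.041, 0.042, 0.045, 0.018, 0]
}}

```text
clock: 7.8
position: [0.5835, -0.1214, 0.1792]
ee_rot: [1.865, 2.049, 0.503]
force: [0.4, -0.2, -0.6]
width: 0.127
gripper_force: 35.0
```

```bash
python3 -c "
from h import *
tgt(28,-.0905,0,.12)"
```

```text
t 7.8 machine xy -0.09123325204324058 -0.001223514143982603 z 0.17917237633708938 w 11.722275732954778 F [ 0.4159 -0.2077 -0.6299] tilt 27.6986974461775 z.ey -0.0024829158501851203 q [ 0.9795  0.4687 -1.0173  2.0739  0.8054  0.423  -0.4754]
turn [ 0.0018 -0.0032  0.0006] shift [ 0.0006  0.0013 -0.0592]
```

Request:
{"name": "arm_command", "arguments": {
  "deltas": [0.002, -0.003, 0, 0.001, 0.001, -0.03, 0, 0.002, -0.003, 0, 0.001, 0.001, -0.055, 0, 0.002, -0.003, 0, 0.001, 0.001, -0.07, 0, 0.002, -0.003, 0, 0.001, 0.001, -0.076, 0, 0.002, -0.003, 0, 0.001, 0.001, -0.08, 0, 0.002, -0.003, 0, 0.001, 0.001, -0.08, 0, 0.002, -0.003, 0, 0.001, 0.001, -0.08, 0]
}}

```text
clock: 8.5
position: [0.5869, -0.1196, 0.1]
ee_rot: [1.86, 2.044, 0.515]
force: [-0.6, 0.5, -1.3]
width: 0.128
gripper_force: 35.0
```

```bash
python3 - <<'E'
from h import *
tgt(28,-.0905,0,.097)
im=optics.get_image("top"); p=cv2.resize(im[90:270,300:460],(480,540),interpolation=2)
q=cv2.resize(optics.get_image("scene")[200:400,230:420],(513,540))
o=np.hstack([q,p]); cv2.imwrite("pics/both3.png",cv2.resize(o,None,fx=.8,fy=.8))
E
```

```text
t 8.5 machine xy -0.08762400197881902 0.0002157167501531227 z 0.10004518076825683 w 11.820656163640718 F [-0.572   0.4983 -1.3383] tilt 28.283293879865386 z.ey 0.00036284615486591605 q [ 0.6819  0.5012 -0.6343  2.1643  1.1483  0.175  -0.8285]
turn [-0.0006  0.0031  0.    ] shift [-0.0028 -0.0005 -0.003 ]
```

View pics/both3.png

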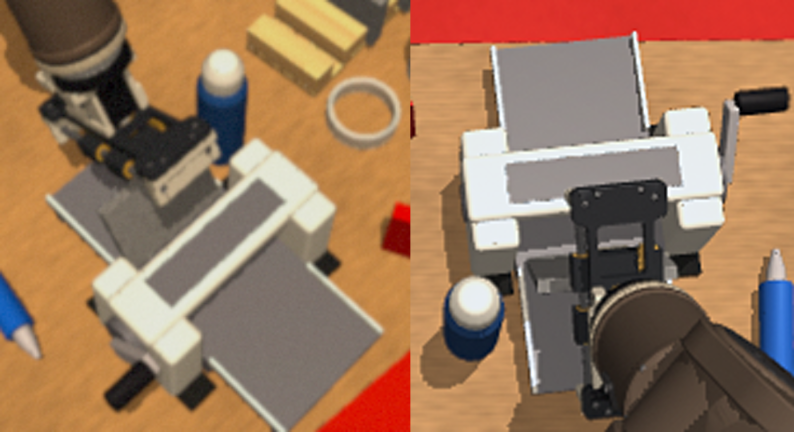

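The plate hangs leaning over the infeed at (140,210) in the left view, centred between the rails and clear of the can. Next I set its lower edge down and open, so that it leans on the lower finger.

Request:
{"name": "arm_command", "arguments": {
  "deltas": [0, 0, 0, 0, 0, -0.003, 0, 0, 0, 0, 0, 0, -0.004, 0, 0, 0, 0, 0, 0, -0.004, 0, 0, 0, 0, 0, 0, -0.004, 20, 0, 0, 0, 0, 0, -0.004, 30, 0, 0, 0, 0, 0, -0.004, 40, 0, 0, 0, 0, 0, -0.004, 50, 0, 0, 0, 0, 0, -0.004, 50]
}}

```text
clock: 9.4
position: [0.5852, -0.1194, 0.0951]
ee_rot: [1.862, 2.045, 0.517]
force: [-0.4, 0.3, -0.5]
width: 0.51
gripper_force: 0.2
```

```bash
python3 - <<'E'
from h import *
tgt(15,-.1163,0,.075)
im=optics.get_image("top"); p=cv2.resize(im[90:270,300:460],(480,540),interpolation=2)
q=cv2.resize(optics.get_image("scene")[200:400,230:420],(513,540))
o=np.hstack([q,p]); cv2.imwrite("pics/both4.png",cv2.resize(o,None,fx=.8,fy=.8))
E
```

```text
t 9.4 machine xy -0.08939174934535338 0.0005801139300112973 z 0.0951308733408763 w 46.89435019299905 F [-0.4406  0.3024 -0.5328] tilt 28.24124617563601 z.ey 0.0022460307268506196 q [ 0.6655  0.5036 -0.6108  2.172   1.1918  0.159  -0.8726]
turn [-0.0154  0.1463  0.    ] shift [-0.0267 -0.0031 -0.0201]
```

View pics/both4.png

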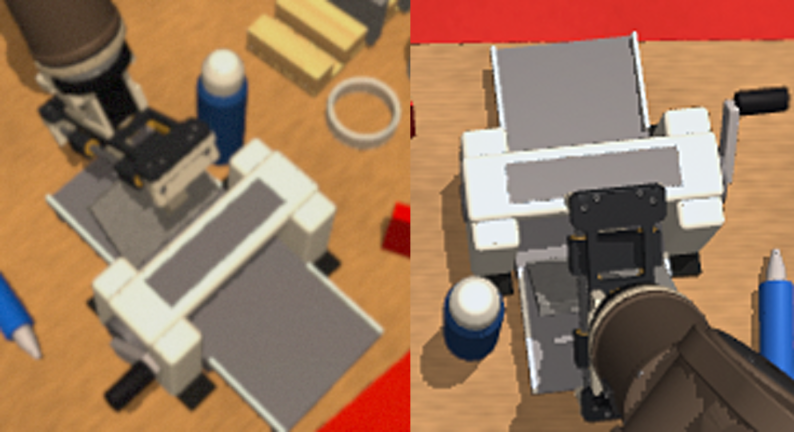

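The plate has tipped back and now rests on the lower finger at (125,215). I sweep the finger back and down to lower it, then pull out.

Request:
{"name": "arm_command", "arguments": {
  "deltas": [-0.003, 0.024, 0, -0.005, -0.001, -0.003, 50, -0.005, 0.049, 0, -0.009, -0.001, -0.007, 50, -0.008, 0.073, 0, -0.014, -0.002, -0.01, 50, -0.01, 0.098, 0, -0.018, -0.002, -0.014, 50, -0.013, 0.122, 0, -0.022, -0.002, -0.017, 50, -0.015, 0.146, 0, -0.027, -0.003, -0.02, 50, -0.015, 0.146, 0, -0.037, -0.004, -0.02, 50, -0.015, 0.146, 0, -0.047, -0.005, -0.02, 50, -0.015, 0.146, 0, -0.057, -0.006, -0.02, 50, -0.015, 0.146, 0, -0.067, -0.007, -0.02, 50, -0.015, 0.146, 0, -0.087, -0.009, -0.015, 50, -0.015, 0.146, 0, -0.107, -0.011, 0.01, 50, -0.015, 0.146, 0, -0.107, -0.011, 0.06, 50, -0.015, 0.146, 0, -0.107, -0.011, 0.11, 50, -0.015, 0.146, 0, -0.107, -0.011, 0.11, 50]
}}

```text
clock: 11.0
position: [0.4806, -0.1312, 0.2107]
ee_rot: [1.982, 2.175, 0.292]
force: [0.6, -0.0, -1.3]
width: 0.546
gripper_force: 0.0
```

```bash
python3 - <<'E'
from h import *
st()
im=optics.get_image("top"); c=optics.calibration("top")
o=ortho(im,c,0.048,.47,.67,-.23,-.02,2000); 
for k in range(0,o.shape[1],100): o[:,k]=o[:,k]//2
for k in range(0,o.shape[0],100): o[k]=o[k]//2
q=cv2.resize(optics.get_image("scene")[200:400,230:420],(380,400))
cv2.imwrite("pics/both5.png",np.hstack([q,o[:400]]))
E
```

```text
t 11.0 machine xy -0.1945530536693958 -0.0012633245692514781 z 0.21069524635268172 w 50.20085506210417 F [ 0.5804 -0.0418 -1.3487] tilt 15.483125695516094 z.ey -0.004150196137214511 q [ 1.2191  0.3919 -1.2431  2.0598  0.5142  0.732  -0.205 ]
```

View pics/both5.png

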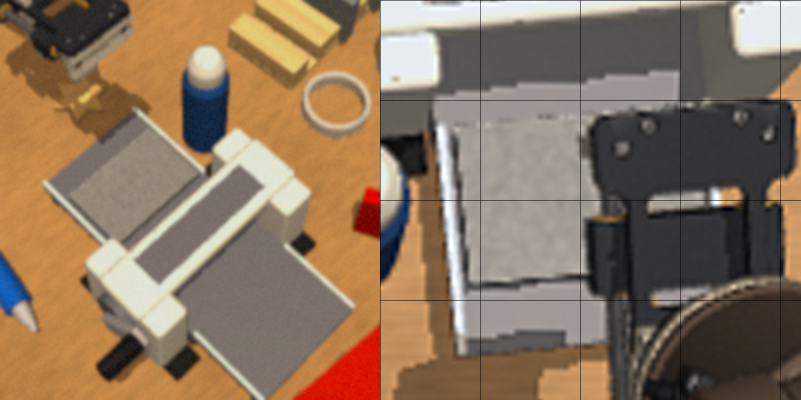

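The plate lies flat and square in the rectified view. Its left edge runs from (457,125) to (470,284): my about 0.06, front at -61 mm and back at -141 mm. Next I turn the gripper so both fingertips can push its rear edge, offset toward -y to keep clear of the can.

```bash
cat >> h.py <<'E'
def tgt2(t,mx,my,z):
    s,R=st(); t=np.radians(t); zz=np.sin(t)*ex-np.cos(t)*ez; x=np.cos(t)*ex+np.sin(t)*ez
    D=Ro.from_matrix(np.c_[x,np.cross(zz,x),zz])*R.inv()
    print("turn",D.as_rotvec()/(np.pi/2),"shift",roller+mx*ex+my*ey+z*ez-s["position"])
E
python3 -c "
from h import *
tgt2(8,-.175,-.015,.19)"
```

```text
t 11.1 machine xy -0.19727923849395207 -0.0014309915226361624 z 0.20597142788425415 w 50.29538659275479 F [-0.9501  0.0039 -1.0472] tilt 15.127541401769992 z.ey -0.0027195822170088 q [ 1.2136  0.396  -1.2356  2.0662  0.5189  0.729  -0.2093]
turn [ 0.195   0.0796 -0.9788] shift [ 0.0235 -0.0114 -0.016 ]
```

Request:
{"name": "arm_command", "arguments": {
  "deltas": [0.018, 0.007, -0.089, 0.002, -0.001, 0, 50, 0.035, 0.014, -0.178, 0.004, -0.002, 0, 50, 0.053, 0.022, -0.267, 0.006, -0.003, 0, 50, 0.071, 0.029, -0.356, 0.009, -0.004, 0, 50, 0.089, 0.036, -0.445, 0.011, -0.005, 0, 50, 0.106, 0.043, -0.534, 0.013, -0.006, 0, 50, 0.124, 0.051, -0.623, 0.015, -0.007, 0, 50, 0.142, 0.058, -0.712, 0.017, -0.008, 0, 50, 0.16, 0.065, -0.801, 0.019, -0.009, 0, 50, 0.177, 0.072, -0.89, 0.021, -0.01, 0, 50, 0.195, 0.08, -0.979, 0.0235, -0.0115, -0.016, 50, 0.195, 0.08, -0.979, 0.0235, -0.0115, -0.016, 50, 0.195, 0.08, -0.979, 0.0235, -0.0115, -0.016, 50]
}}

```text
clock: 12.4
position: [0.5006, -0.1415, 0.1882]
ee_rot: [-3.122, -0.157, -0.219]
force: [0.9, 0.7, -0.4]
width: 0.544
gripper_force: 0.0
```

```bash
python3 -c "
from h import *
tgt2(8,-.175,-.015,.06)"
```

```text
t 12.4 machine xy -0.1756094544583908 -0.013453668523259995 z 0.18817161370456634 w 50.04669679666273 F [ 0.8956  0.6509 -0.3677] tilt 8.027569970420688 z.ey 0.002156309616272564 q [ 0.7979  0.3593 -0.7501  1.9608  0.3012  0.7948 -1.572 ]
turn [-0.0008  0.0002 -0.0041] shift [ 0.0008 -0.0015 -0.1282]
```

Request:
{"name": "arm_command", "arguments": {
  "deltas": [0, 0, -0.004, 0.001, -0.0015, -0.045, 50, 0, 0, -0.004, 0.001, -0.0015, -0.09, 50, 0, 0, -0.004, 0.001, -0.0015, -0.118, 50, 0, 0, -0.004, 0.001, -0.0015, -0.127, 50, 0, 0, -0.004, 0.001, -0.0015, -0.127, 50, 0, 0, -0.004, 0.001, -0.0015, -0.127, 50]
}}

```text
clock: 13.0
position: [0.5036, -0.1434, 0.0636]
ee_rot: [-3.123, -0.142, -0.225]
force: [0.2, -0.2, 1.4]
width: 0.542
gripper_force: 0.0
```

```bash
python3 -c "
from h import *
tgt2(8,-.104,-.015,.06)"
```

```text
t 13.0 machine xy -0.17280168939685706 -0.01560262167927578 z 0.06359308317408909 w 49.86958214587927 F [ 0.2106 -0.2175  1.4355] tilt 8.26116154310437 z.ey 0.0004226855012320054 q [ 0.6489  0.5277 -0.5872  2.0852  0.5184  0.518  -1.775 ]
turn [-0.0009  0.0028  0.0022] shift [ 0.0684  0.0071 -0.0036]
```

Request:
{"name": "arm_command", "arguments": {
  "deltas": [0, 0.003, 0.002, 0, 0, -0.004, 50, 0, 0.003, 0.002, 0.006, 0.0006, -0.004, 50, 0, 0.003, 0.002, 0.012, 0.0012, -0.004, 50, 0, 0.003, 0.002, 0.018, 0.0018, -0.004, 50, 0, 0.003, 0.002, 0.024, 0.0024, -0.004, 50, 0, 0.003, 0.002, 0.03, 0.003, -0.004, 50, 0, 0.003, 0.002, 0.036, 0.0036, -0.004, 50, 0, 0.003, 0.002, 0.042, 0.0042, -0.004, 50, 0, 0.003, 0.002, 0.048, 0.0048, -0.004, 50, 0, 0.003, 0.002, 0.053, 0.0053, -0.004, 50, 0, 0.003, 0.002, 0.057, 0.0057, -0.004, 50, 0, 0.003, 0.002, 0.061, 0.0061, -0.004, 50, 0, 0.003, 0.002, 0.061, 0.0061, -0.004, 50, 0, 0.003, 0.002, 0.061, 0.0061, -0.004, 50]
}}

```text
clock: 14.4
position: [0.5638, -0.1373, 0.0582]
ee_rot: [-3.122, -0.144, -0.216]
force: [-0.1, -0.0, 0.0]
width: 0.546
gripper_force: 0.0
```

```bash
python3 - <<'E'
from h import *
tgt2(8,-.0995,-.015,.06)
im=optics.get_image("top"); c=optics.calibration("top")
o=ortho(im,c,0.048,.47,.67,-.23,-.02,2000); 
for k in range(0,o.shape[1],100): o[:,k]=o[:,k]//2
for k in range(0,o.shape[0],100): o[k]=o[k]//2
q=cv2.resize(optics.get_image("scene")[200:400,230:420],(380,400))
cv2.imwrite("pics/both6.png",np.hstack([q,o[:400]]))
E
```

```text
t 14.4 machine xy -0.11227624666264935 -0.015159328707062998 z 0.05821355795456005 w 50.22606001029747 F [-0.13   -0.0234  0.0274] tilt 7.905818749115861 z.ey 0.001966485009890056 q [ 0.5812  0.6029 -0.5708  1.9502  0.5216  0.5897 -1.7882]
turn [-0.0013 -0.0012  0.001 ] shift [0.0127 0.0014 0.0018]
```

Request:
{"name": "arm_command", "arguments": {
  "deltas": [0, 0, 0, 0.003, 0.0003, 0.001, 50, 0, 0, 0, 0.006, 0.0006, 0.001, 50, 0, 0, 0, 0.009, 0.0009, 0.001, 50, 0, 0, 0, 0.01, 0.001, 0.001, 50, 0, 0, 0, 0.01, 0.001, 0.001, 50]
}}

```text
clock: 15.0
position: [0.574, -0.1362, 0.0592]
ee_rot: [-3.122, -0.145, -0.216]
force: [0.1, -0.6, -1.1]
width: 0.544
gripper_force: 0.0
```

Request:
{"name": "arm_command", "arguments": {
  "deltas": [0, 0, 0, 0.001, 0.0001, 0, 50, 0, 0, 0, 0.002, 0.0002, 0, 50, 0, 0, 0, 0.002, 0.0002, 0, 50]
}}

```text
clock: 15.3
position: [0.5753, -0.1362, 0.0591]
ee_rot: [-3.123, -0.144, -0.214]
force: [-3.0, 0.6, 1.7]
width: 0.543
gripper_force: 1.2
```

Request:
{"name": "arm_command", "arguments": {
  "deltas": [0, 0, 0, 0.001, 0.0001, 0, 50, 0, 0, 0, 0.002, 0.0002, 0, 50, 0, 0, 0, 0.002, 0.0002, 0, 50]
}}

```text
clock: 15.6
position: [0.5758, -0.1362, 0.0587]
ee_rot: [-3.123, -0.144, -0.209]
force: [-8.3, -0.4, 6.3]
width: 0.544
gripper_force: 4.1
```

Contact: the force rises to 8 N with the TCP at -100 mm, where I expected the roller to stop it. I back off, rise, and check.

Request:
{"name": "arm_command", "arguments": {
  "deltas": [0, 0, 0, -0.01, -0.001, 0, 50, 0, 0, 0, -0.03, -0.003, 0, 50, 0, 0, 0, -0.07, -0.007, 0.01, 50, 0, 0, 0, -0.09, -0.0085, 0.05, 50, 0, 0, 0, -0.09, -0.0085, 0.1, 50, 0, 0, 0, -0.09, -0.0585, 0.13, 50, 0, 0, 0, -0.09, -0.1085, 0.15, 50, 0, 0, 0, -0.09, -0.1585, 0.15, 50, 0, 0, 0, -0.09, -0.2085, 0.15, 50, 0, 0, 0, -0.09, -0.2285, 0.15, 50, 0, 0, 0, -0.09, -0.2285, 0.15, 50]
}}

```text
clock: 16.7
position: [0.4861, -0.3707, 0.2086]
ee_rot: [-3.125, -0.132, -0.216]
force: [0.5, 0.3, 0.1]
width: 0.544
gripper_force: 0.0
```

```bash
python3 - <<'E'
from h import *
st()
im=optics.get_image("top"); c=optics.calibration("top")
# machine-aligned ortho at plate-top height
s=2200; mx=np.arange(0,-.19,-1/s); my=np.arange(.08,-.08,-1/s)
X,Y=np.meshgrid(mx,my,indexing='ij'); P=roller+X[...,None]*ex+Y[...,None]*ey+.048*ez
uv=proj(P,c).reshape(*X.shape,2).astype(np.float32); o=cv2.remap(im,uv[...,0],uv[...,1],2)
for k in range(0,o.shape[1],44): o[:4,k]=(0,0,255)
for k in range(0,o.shape[0],44): o[k,:8]=(0,0,255)
q=cv2.resize(optics.get_image("scene")[130:410,210:460],(400,448)); print(o.shape)
cv2.imwrite("pics/both7.png",np.hstack([q[:o.shape[0]],o[:q.shape[0]]]))
E
```

```text
t 16.7 machine xy -0.21168128724061938 -0.24027908129735454 z 0.20855455775290407 w 50.04198075100988 F [0.4504 0.2694 0.07  ] tilt 7.897301129530518 z.ey -0.0011837804092891865 q [ 1.1178  0.4943 -0.7179  1.703   0.3002  0.9536 -1.1676]
(418, 352, 3)
```

View pics/both7.png

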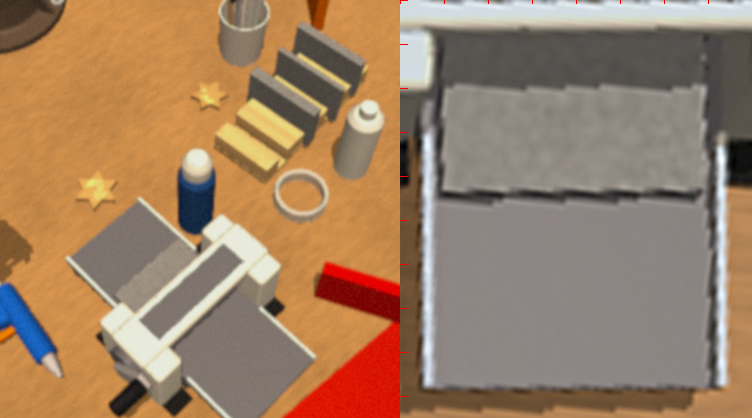

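In the rectified view, the plate's rear edge runs from (443,193) to (703,190), about -87 mm against the expected -87.5. It lies between the rails, and everything else still stands in place. One sub-pixel check of squareness.

```bash
python3 - <<'E'
from h import *
im=cv2.cvtColor(cv2.imread("pics/both7.png"),6)[:,400:].astype(float)
g=cv2.GaussianBlur(im,(9,9),0); 
def edge(r0,r1,sgn):
    d=np.clip(sgn*np.diff(g,axis=0)[r0:r1,60:295],0,None)
    rows=(d*np.arange(r0,r1)[:,None]).sum(0)/d.sum(0); k=np.polyfit(np.arange(60,295),rows,1)
    print(np.degrees(np.arctan(k[0])), -np.polyval(k,176)/2200)
edge(178,200,-1); edge(375,397,-1)
E
```

```text
-0.07718851347375501 -0.0862020429593799
-0.292835432230619 -0.17533211306115049
```

The rear edge is square to the table's front edge within about 0.2°, and the plate is right up against the roller. Handing in.

```bash
python3 -c "
from cell import arm
print(arm.sign_off())"
```

```text
the job is handed in; nothing more can be done
None
```

The 12 mm plate (it felt 12.1 mm when pinched; I didn't need to pinch the other three) lies flat and square on the infeed, right up against the upper roller, and is released; the other three are still in their slots and nothing else looks moved.

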